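Lay the waiting culture tube in the empty place of the sloping rest

TASK

One capped culture tube has been left lying on the low level stand, and one of the three places of the sloping tube rest is empty. Lay that tube in the empty place with its cap at the upper end like its neighbours, bringing it down at the slope's own angle and letting go only when it lies in both notches, so that neither end drops. Leave the other two tubes and everything else on the bench where they are.

Things in the scene. Friction and masses are not known exactly. Their poses are not given: they have to be found in the camera images.
- tube: The tube to be laid in the rest. It is 150 mm long, round: frosted body 20 mm in diameter with a rounded end, purple cap 24 mm in diameter over the last 25 mm; 30 to 54 g. Origin on its axis at mid-length; x runs towards the cap. It starts level in the stand, axis 45 mm above the bench, cap pointing any way. The 70 mm about the origin, between the notches, are free to grip.
- cap_end (a point): Centre of the flat end of that tube's cap (75 mm from its origin along +x).
- round_end (a point): Tip of that tube's rounded end (75 mm from its origin along -x).
- stand: The low level stand, fixed: grey base 100 x 50 x 6 mm with two upright 90-degree V-notches, 6 mm thick and 31 mm wide, 38 mm either side of the middle. Origin on the bench under its centre; x along the tube it carries. The notch tops are 1 mm above the axis of the tube and its floor between them is 39 mm below that axis.
- rest: The sloping tube rest, fixed: dark steel frame 220 mm wide on four legs, grey base plate, three places side by side 75 mm apart, sloping up at 30 degrees along its own +x, roughly towards the robot. Origin on the bench under the middle of the central place. A cross plate, its face 76 mm down the slope from the places' middles and its top 10 mm above the tubes' axes, stops their lower ends.
- bed: The rest's sloping frame. Origin: middle of the central place, on the axis of a lying tube, 100 mm above the bench. x points up the slope along the tubes, y across, z square to the slope. Each place has two 90-degree V-notches, 6 mm thick, 31 mm wide, 38 mm up and down the slope, tops 1 mm above the tube's axis; between them only a 4 mm bar 32 mm below the axis.
- neighbour_a: A tube already lying in the rest, cap at the upper end, of the same make, size and axes as the tube to be laid.
- neighbour_b: The other tube already lying in the rest, cap at the upper end, same make, size and axes.
- place0 (a point): Middle of the place on the bed's -y side of the rest: where the mid-length point of a tube lying in it should be (axes as bed). It may be empty or taken.
- place1 (a point): Middle of the place in the centre of the rest: where the mid-length point of a tube lying in it should be (axes as bed). It may be empty or taken.
- place2 (a point): Middle of the place on the bed's +y side of the rest: where the mid-length point of a tube lying in it should be (axes as bed). It may be empty or taken.
- beaker: Bystander: an open glass beaker, 70 mm across, 90 mm high. Origin at the centre of its underside.
- timer: Bystander: a white bench timer, a flat 60 x 60 x 22 mm block. Origin at the centre of its underside.
- petri: Bystander: a clear closed petri dish, 90 mm across, 16 mm high. Origin at the centre of its underside.
- jar: Bystander: a small jar with a white lid, 52 mm across, 80 mm high. Origin at the centre of its underside.
- tip_box: Bystander: a blue pipette-tip box with a clear lid, 85 x 120 x 54 mm. Origin at the centre of its underside.
- pink_rack: Bystander: a pink rack, 80 x 200 mm, with six wide capped vials standing in it, 109 mm high in all. Origin at the centre of its underside.
- teal_rack: Bystander: a flat teal rack, 100 x 200 mm, with micro-tubes, 48 mm high. Origin at the centre of its underside.
Mind the look-alikes: they are no part of the job. What is shaped like the tube but black or turquoise is not meant.

How it is judged:
On the way:
1. The tube, still held by the fingers, is laid at the slope's angle (within 0.12 rad) in the empty place (its middle within 18 mm), cap at the upper end ((distance between tube and place0 below 0.018 m or distance between tube and place1 below 0.018 m or distance between tube and place2 below 0.018 m) and angle between the x axis of tube and the x axis of bed, either way round below 0.12 rad and x of cap_end in the frame of bed above 0.04 m and contact force between tube and the fingers above 0.5 N), for 0.1 s.
At the end, for the whole second after the job is handed in: The tube lies in the empty place: its middle within 18 mm of the middle of the place, its axis within 0.12 rad of the slope, its cap at the upper end, at rest. The two neighbours are within 20 mm and the bystanders within 40 mm of where they started ((distance between tube and place0 below 0.018 m or distance between tube and place1 below 0.018 m or distance between tube and place2 below 0.018 m) and angle between the x axis of tube and the x axis of bed, either way round below 0.12 rad and x of cap_end in the frame of bed above 0.04 m and linear speed of tube below 0.02 m/s and angular speed of tube below 0.3 rad/s and distance of each of neighbour_a, neighbour_b from where it was at the start of the episode below 0.02 m and distance of each of beaker, timer, petri, jar, tip_box, pink_rack, teal_rack from where it was at the start of the episode below 0.04 m); the robot touches nothing.
It fails at once if The tube is dropped: it moves faster than 0.4 m/s (a fall of about 8 mm) with no finger holding it (linear speed of tube above 0.4 m/s and contact force between tube and the fingers below 0.01 N).
It fails at once if A tube already in the rest is pushed more than 20 mm from its place (distance of any of neighbour_a, neighbour_b from where it was at the start of the episode above 0.02 m).
It fails at once if A bystander is pushed more than 40 mm from where it stood (distance of any of beaker, timer, petri, jar, tip_box, pink_rack, teal_rack from where it was at the start of the episode above 0.04 m).
It also fails if it takes over 35 s, if anything falls off the work surface, if the arm or the gripper's body presses on something with over 40 N, if the wrist force passes 120 N, or if a joint passes its speed limit or range.

ROBOT

A 7-joint arm with a two-finger parallel gripper is mounted at the origin on the work surface. World frame = base frame: x ahead of the robot, y to its left, z up, the work surface at z = 0. Lengths are in m, angles in rad, forces in N, time in s.
With the tool pointing down it reaches from about 0.4 to 0.925 m from the base axis. Payload 4.1 kg.
Tool frame: the origin (TCP) lies on the centre line of the jaws, within the pads' length; the fingertips stand 11 mm ahead of it and the grasp point (between the pads) lies 8 mm behind it (manip.tip_reach is the distance from the TCP to the fingertips, in m); y points along the fingers, z is the direction in which the jaws open and shut, and the axes are right-handed (so a half turn about y gives the same grasp; the last joint's range is limited). The gripper opens to 85 mm and grips with 20 to 120 N. Pads are 22 mm wide; open, the fingers measure 114 mm over their backs; the gripper's body (76 mm by 85 mm) begins 54 mm behind the grasp point. The pads swing forward as they close: fully open they stand 13 mm farther back than shut.
Start: joints at [1.045, 0.398, 0.045, 1.537, -0.019, 1.207, -0.051], TCP at [0.269, -0.592, 0.242] pointing down, gripper open.
Joint ranges: [-2.82, 2.82], [-0.49, 2.23], [-1.37, 1.46], [0, 2.46], [-1.36, 4.5], [0.23, 2], [-2.94, 2.94]. Speed limits (rad/s): [2.57, 2.57, 3.14, 3.14, 3.14, 3.14, 3.14].

INTERFACE

Orientations are given as a unit quaternion [x, y, z, w].
In Python, from cell import readout, cams, finish_job, manip gives the robot as it stands.
- The arm moves only by the tool step_arm, never from a script. Its argument "moves" is a list of rows, each a list of 5 numbers: the shift along the tool's x, y, z in m, then the turn about the tool's y in degrees, then the closure, from 0 (fully open) to 1 (shut). In form: [[tx, ty, tz, twist, fingers], ...]. A call has 1 to 20 rows; each row shifts and turns the commanded pose from where the row before left it, along the tool's axes as they then stand; what a row does not reach is not made up. A row lasts 1/8 s, in which the tool goes at most 62.5 mm and 10.7 degrees, less where a joint would pass 70% of its speed; a pose out of reach is approached as far as the arm can. A call with a gripper value outside its range is refused whole. The fingers move at their own pace and stop on an object; the grip force is fixed at half the most. Time passes only in rows, so rows that do not move let the fingers close. It gives the time, the measured TCP pose, the force and the opening at its end, in the units of the state.
- readout.observe(): the state, without advancing time (a new reading comes with each control period).
- cams.read_camera(name): name is "scene" or "top"; returns the picture (384x512x3 uint8, red, green, blue); there is no depth.
- cams.camera_info(name): a dict with "K" (3x3 intrinsics, pixels), "k1" (the pictures are not rectified: a ray, as slopes to the right and down, at radius r is drawn at 1 + k1 r^2 times it, then the intrinsics apply), "extrinsics" (4x4, takes a point from camera to world coordinates). Camera axes: x right, y up, looking along -z (the intrinsics and any distortion apply to the point x, -y, -z); pixel columns grow to the right and rows downward; lengths in m; the calibration is good to about 2 mm. A picture is of the moment at which its call begins. camera_info takes no time and is no camera call.
- finish_job(): hands the job in, once; it reports no verdict.
The state is a dict: "t": time; "joint_positions": joint angles; "dq": joint speeds; "effort": joint torques, N m; "position": TCP position; "tool_rot": TCP orientation; "ft_force": force on the tool from outside, world axes, zero at the start; "ft_torque": the same for the moment, N m; "grip_width": finger opening in m.
Only numpy, scipy, OpenCV 4.12 (cv2) and the standard library are available. Lean on these libraries where they do the work, as an engineer would, in place of code of your own. Each camera call takes 0.05 s, during which the arm holds its last target. There are 200 camera calls.

## Working session

There is one attempt and no reset: what is moved stays moved. The work goes in short steps, Python scripts to look and compute and a tool call to move; the robot and the scene stay as the last step left them, time stands still between calls to the robot, and variables do not carry over. Pictures are saved under pics/ and viewed, about 8 in all and at most 12, crops included, and the job is handed in when it is done.

Besides the shell and the picture viewer there is one more tool, called after "Emit:" in YAML: its name, and indented under it one key for each argument. step_arm: Moves the arm, as the interface text tells. Its arguments: {"type":"object","properties":{"moves":{"type":"array"}},"required":["moves"]}

```bash
mkdir -p pics; ls
python3 - <<'E'
from cell import readout,cams,manip
import cv2,numpy as np
for n in ("scene","top"):
    im=cams.read_camera(n); cv2.imwrite(f"pics/{n}0.png",im[:,:,::-1])
    i=cams.camera_info(n); print(n,np.round(i["K"],1).tolist(),i["k1"],np.round(i["extrinsics"],4).tolist())
a=cv2.imread("pics/scene0.png");b=cv2.imread("pics/top0.png")
print(readout.observe(), manip.tip_reach)
E
```

```text
pics
scene [[436.1, 0.0, 256.5], [0.0, 436.1, 187.2], [0.0, 0.0, 1.0]] -0.0449457812234812 [[0.0843, -0.7046, 0.7046, 1.5095], [0.9962, 0.0743, -0.0449, -0.0584], [-0.0207, 0.7057, 0.7082, 1.0278], [0.0, 0.0, 0.0, 1.0]]
top [[449.2, 0.0, 251.8], [0.0, 449.2, 187.9], [0.0, 0.0, 1.0]] -0.06626324003084791 [[-0.0159, 0.9981, -0.0595, 0.4879], [-0.9998, -0.0167, -0.0133, -0.0138], [-0.0143, 0.0592, 0.9981, 1.5129], [0.0, 0.0, 0.0, 1.0]]
{'t': 0.1, 'joint_positions': array([ 1.04499857,  0.39911069,  0.04501014,  1.53775529, -0.01869306,
        1.2068987 , -0.0507058 ]), 'dq': array([ 0.00053237, -0.00182151, -0.00013145, -0.00330602,  0.00022348,
        0.00271014, -0.00110806]), 'effort': array([ 3.70216701e-03, -4.76266193e+01,  1.36995289e+00, -2.54950547e+01,
        1.19330431e-02,  5.00568654e-03, -8.20603020e-06]), 'position': array([ 0.26888108, -0.5911749 ,  0.24137097]), 'tool_rot': array([-0.14997038,  0.69165196, -0.6904622 ,  0.14962753]), 'ft_force': array([-0.26601121, -0.63852198,  0.07704387]), 'ft_torque': array([ 0.02334465, -0.0220462 ,  0.02396275]), 'grip_width': 0.0857836604504496} 0.011
```

View pics/scene0.png

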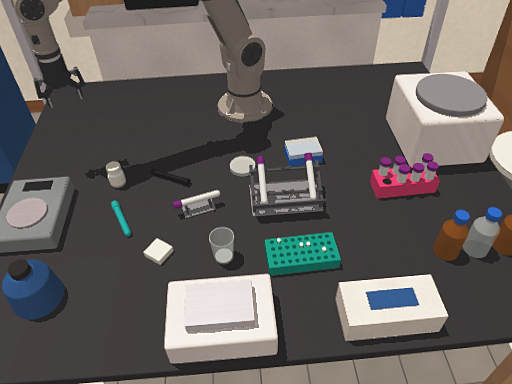

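View pics/top0.png

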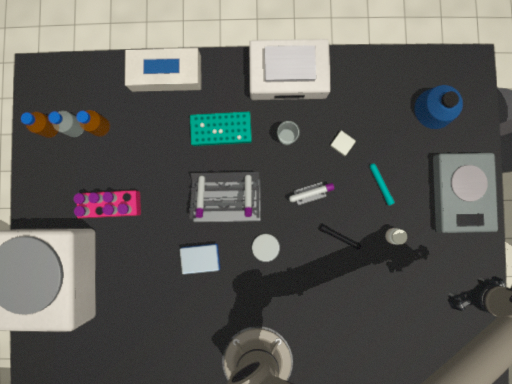

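The scene view shows these lookalikes: the white tube with a purple cap on its stand (scene 197,200 / top 312,193), a black tube (scene 170,177 / top 340,236) and a turquoise tube (scene 120,218 / top 382,184). Two neighbours lie in the rest (top 200,195 and 249,195). I choose the white and purple tube on the stand. The central place looks empty. Next I take close crops.

Run:
```python
import cv2,numpy as np
a=cv2.imread("pics/scene0.png");b=cv2.imread("pics/top0.png")
def crop(im,x0,y0,w,h,s):
    c=cv2.resize(im[y0:y0+h,x0:x0+w],None,fx=s,fy=s,interpolation=cv2.INTER_CUBIC)
    for k in range(0,w,10): cv2.putText(c,str(x0+k),(k*s,8),0,.3,(0,255,255),1); cv2.line(c,(k*s,10),(k*s,14),(0,255,255),1)
    for k in range(0,h,10): cv2.putText(c,str(y0+k),(0,k*s+4),0,.3,(0,255,255),1)
    return c
cv2.imwrite("pics/c_scene.png",crop(a,168,145,160,75,5))
cv2.imwrite("pics/c_top.png",crop(b,185,165,155,60,5))
```

```text
(no output)
```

View pics/c_scene.png

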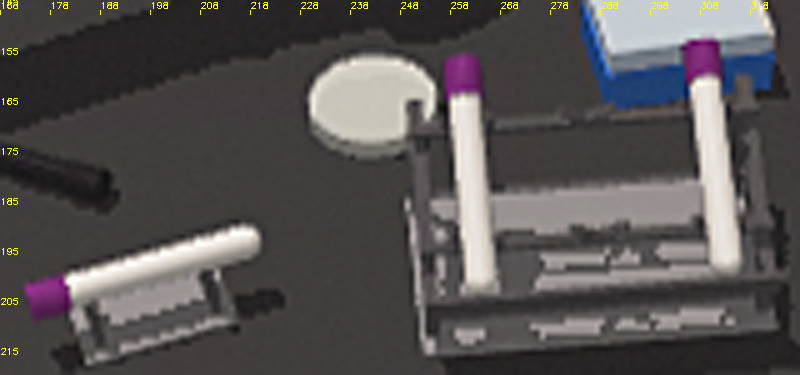

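View pics/c_top.png

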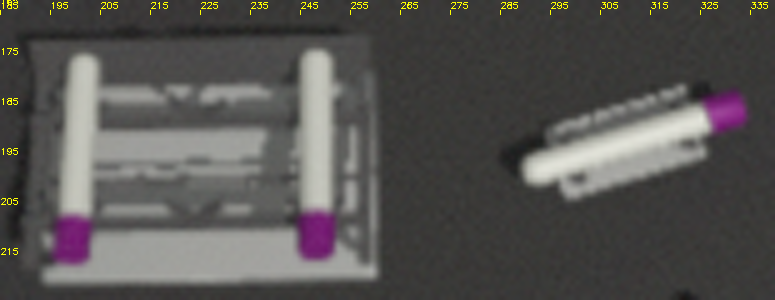

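The crops show the tube (cap at scene crop 28,301 / top crop 745,109) and the empty central place between the two neighbours. I now fit tube and bed poses to the colour masks of both views.

```bash
cat > fit.py <<'E'
import cv2,numpy as np
from scipy.optimize import minimize
from cell import cams
info={n:cams.camera_info(n) for n in("scene","top")}
S=4
def proj(n,P):
    i=info[n];E=np.array(i["extrinsics"]);c=(np.asarray(P)-E[:3,3])@E[:3,:3]
    s=np.c_[c[:,0],-c[:,1]]/-c[:,2:3];s=s*(1+i["k1"]*(s**2).sum(1,keepdims=True))
    K=np.array(i["K"]);return s@K[:2,:2].T+K[:2,2]
def frame(p): # x,y,z,yaw,pitch-up
    x,y,z,a,b=p;X=np.array([np.cos(b)*np.cos(a),np.cos(b)*np.sin(a),np.sin(b)])
    Y=np.array([-np.sin(a),np.cos(a),0]);return np.c_[X,Y,np.cross(X,Y)],np.array([x,y,z])
t=np.linspace(0,2*np.pi,24,endpoint=False)
ring=lambda x,r:np.c_[np.full(24,x),r*np.cos(t),r*np.sin(t)]
BODY=np.vstack([ring(-65+10*-np.sin(u),10*np.cos(u)) for u in np.linspace(0,1.5,5)]+[ring(50,10)])
CAP=np.vstack([ring(50,12),ring(75,12)])
def render(n,p,ys,box,occ):
    x0,y0,w,h=box;L=np.zeros((2,h*S,w*S),np.float32);R,o=frame(p)
    f=lambda img,Q,v:cv2.fillConvexPoly(img,np.round(cv2.convexHull((((proj(n,Q/1000@R.T+o)-[x0,y0]+.5)*S-.5)*16).astype(np.float32))).astype(np.int32),v,cv2.LINE_8,4)
    for y in ys:
        f(L[0],BODY+[0,y,0],1);f(L[0],CAP+[0,y,0],0);f(L[1],CAP+[0,y,0],1)
    if occ and n=="scene":
        Q=np.array([[-76,s*110,z] for s in(-1,1) for z in(-30,10)],float)
        f(L[0],Q,0);f(L[1],Q,0)
    return L
def labels(im,box):
    x0,y0,w,h=box;c=cv2.resize(im[y0:y0+h,x0:x0+w].astype(np.float32),None,fx=S,fy=S,interpolation=cv2.INTER_LINEAR)
    r,g,b=c[...,0],c[...,1],c[...,2]
    pur=(r-g>35)&(b-g>35); wh=(g>150)&(r>b-2)
    return np.stack([wh,pur]).astype(np.float32)
def fit(ims,boxes,p0,ys=(0,),occ=False,names=("scene","top")):
    T={n:labels(ims[n],boxes[n]) for n in names}
    for n in names: T[n]=np.array([cv2.GaussianBlur(m,(0,0),S*.7) for m in T[n]])
    def cost(p): return sum(np.mean([((cv2.GaussianBlur(m,(0,0),S*.7)-q)**2).sum() for m,q in zip(render(n,p,ys,boxes[n],occ),T[n])]) for n in names)
    sc=np.array([.01,.01,.01,.1,.1]);p=np.array(p0)
    for k in(1,.4,.15):
        s=np.vstack([p]+[p+k*sc*e for e in np.eye(5)])
        r=minimize(cost,p,method="Nelder-Mead",options=dict(initial_simplex=s,xatol=1e-5,fatol=.1,maxiter=300));p=r.x
    return p,r.fun
E
python3 - <<'E'
from fit import *
ims={n:cv2.imread(f"pics/{n}0.png")[:,:,::-1] for n in("scene","top")}
p,c=fit(ims,dict(scene=(168,185,60,30),top=(284,178,55,30)),[.57,-.21,.05,-1.29,0]);print("tube",np.round(p,4),c)
for n in info:print(n,[np.round(m.sum()) for m in labels(ims[n],dict(scene=(168,185,60,30),top=(284,178,55,30))[n])],[m.sum() for m in render(n,p,(0,),dict(scene=(168,185,60,30),top=(284,178,55,30))[n],False)])
bx=dict(scene=(248,150,75,58),top=(190,170,70,50))
p,c=fit(ims,bx,[.57,.08,.10,3.13,.52],(-75,75),True);print("bed",np.round(p,4),c)
cen={}
for n in info:
  o=[]
  for m,q in ((labels(ims[n],bx[n]),0),(render(n,p,(-75,75),bx[n],True),1)):o.append([int(k.sum()) for k in m])
  print(n,o)
E
```

```text
tube [ 0.5553 -0.1886  0.0414 -1.2727  0.0102] 722.3084106445312
scene [np.float32(3303.0), np.float32(911.0)] [np.float32(4088.0), np.float32(1136.0)]
top [np.float32(4711.0), np.float32(850.0)] [np.float32(3766.0), np.float32(1048.0)]
bed [0.5506 0.0933 0.0997 3.1454 0.5551] 4705.36328125
scene [[9490, 1667], [8174, 2464]]
top [[14016, 1998], [6342, 2652]]
```

Run:
```python
import fit as F
from fit import *
ims={n:cv2.imread(f"pics/{n}0.png")[:,:,::-1] for n in("scene","top")}
def mk(th):
  def labels(im,box):
    x0,y0,w,h=box;c=cv2.resize(im[y0:y0+h,x0:x0+w].astype(np.float32),None,fx=S,fy=S,interpolation=cv2.INTER_LINEAR)
    r,g,b=c[...,0],c[...,1],c[...,2]
    pur=(r-g>22)&(b-g>22); wh=(g>th)&~pur
    # keep tube-like blobs: largest components that touch purple
    k,lab=cv2.connectedComponents((wh|pur).astype(np.uint8)); keep=np.unique(lab[pur])
    return np.stack([wh&np.isin(lab,keep),pur]).astype(np.float32)
  return labels
b1=dict(scene=(168,185,60,30),top=(284,178,55,30));bx=dict(scene=(248,150,75,58),top=(190,170,70,50))
for th in (140,165,185):
  F.labels=mk(th)
  p,c=fit(ims,b1,[.555,-.20,.045,-1.28,0]);print(th,"tube",np.round(p,4),c)
  p2,c=fit(ims,bx,[.56,.09,.10,3.14,.52],(-75,75),True);print(th,"bed",np.round(p2,4),c)
rows=[]
for n in ("scene","top"):
  for b,p_,ys,o in((b1,p,(0,),False),(bx,p2,(-75,75),True)):
    im=cv2.cvtColor(ims[n],cv2.COLOR_RGB2BGR);x0,y0,w,h=b[n];c=cv2.resize(im[y0:y0+h,x0:x0+w],None,fx=S,fy=S)
    for m in render(n,p_,ys,b[n],o):
      cs,_=cv2.findContours(m.astype(np.uint8),0,2);cv2.drawContours(c,cs,-1,(0,255,0),1)
    rows.append(cv2.copyMakeBorder(c,0,240-c.shape[0],0,320-c.shape[1],0))
cv2.imwrite("pics/ov.png",np.vstack([np.hstack(rows[:2]),np.hstack(rows[2:])]))
```

```text
140 tube [ 0.5554 -0.1887  0.041  -1.2681  0.0111] 664.626953125
140 bed [0.5469 0.0943 0.0937 3.1518 0.6779] 5894.2177734375
165 tube [ 0.5561 -0.1888  0.0421 -1.2799 -0.0244] 1948.984375
165 bed [0.4947 0.0948 0.0663 3.1398 1.6042] 2850.81005859375
185 tube [ 0.5539 -0.1892  0.0405 -1.2449  0.0063] 2115.16943359375
185 bed [0.3354 0.1153 0.0078 2.6328 2.3047] 1729.9718017578125
```

View pics/ov.png

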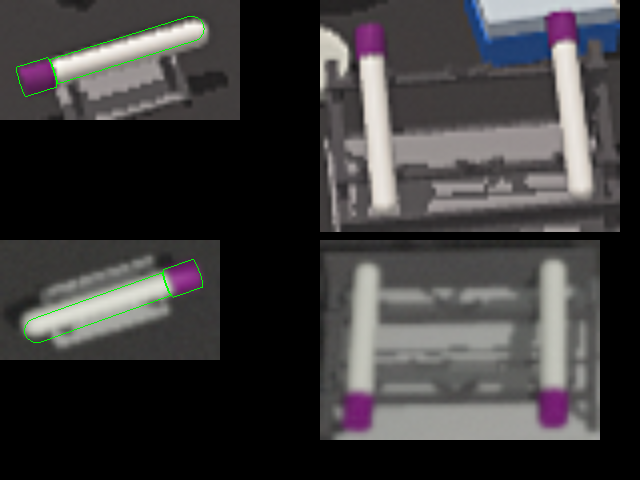

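The tube outline fits well. The bed fit failed because the mask was connectivity-filtered. I refit it with hand-set corridors around the two neighbours.

Run:
```python
import fit as F
from fit import *
ims={n:cv2.imread(f"pics/{n}0.png")[:,:,::-1] for n in("scene","top")}
bx=dict(scene=(248,145,75,63),top=(190,170,70,50))
cor={'scene':[((462,52),(482,290)),((703,38),(726,275))],'top':[((71,266),(84,50)),((316,264),(317,46))]}
off=dict(scene=(168,145),top=(185,165))
def lab_for(n,th):
    x0,y0,w,h=bx[n];c=cv2.resize(ims[n][y0:y0+h,x0:x0+w].astype(np.float32),None,fx=S,fy=S,interpolation=cv2.INTER_LINEAR)
    M=np.zeros(c.shape[:2],np.uint8)
    for a,b in cor[n]:
        f=lambda q:tuple(int(round(((q[i]/5+off[n][i])-(x0,y0)[i])*S)) for i in(0,1))
        cv2.line(M,f(a),f(b),1,10*S)
    r,g,b=c[...,0],c[...,1],c[...,2]
    pur=(r-g>22)&(b-g>22)&(g<130); wh=(g>th)&~pur
    return np.stack([wh&(M>0),pur&(M>0)]).astype(np.float32)
cur=[190]
F.labels=lambda im,box:lab_for("scene" if box==bx["scene"] else "top",cur[0])
for th in (180,195):
  cur[0]=th
  for o in (True,False):
    p2,c=fit(ims,bx,[.56,.09,.10,3.14,.52],(-75,75),o);print(th,o,"bed",np.round(p2,4),c)
p2=fit(ims,bx,[.56,.09,.10,3.14,.52],(-75,75),True)[0]
rows=[]
for n in ("scene","top"):
    im=cv2.cvtColor(ims[n],cv2.COLOR_RGB2BGR);x0,y0,w,h=bx[n];c=cv2.resize(im[y0:y0+h,x0:x0+w],None,fx=S,fy=S)
    for m in render(n,p2,(-75,75),bx[n],True):
      cs,_=cv2.findContours(m.astype(np.uint8),0,2);cv2.drawContours(c,cs,-1,(0,255,0),1)
    rows.append(cv2.copyMakeBorder(c,0,260-c.shape[0],0,310-c.shape[1],0))
cv2.imwrite("pics/ov2.png",np.hstack(rows))
```

```text
180 True bed [0.5488 0.0941 0.0966 3.1482 0.6123] 1386.943115234375
180 False bed [0.5495 0.0941 0.0976 3.1483 0.5936] 1401.05615234375
195 True bed [0.5304 0.096  0.0779 3.1629 1.0485] 2367.8955078125
195 False bed [0.5208 0.0965 0.0731 3.1597 1.206 ] 2293.20849609375
```

View pics/ov2.png

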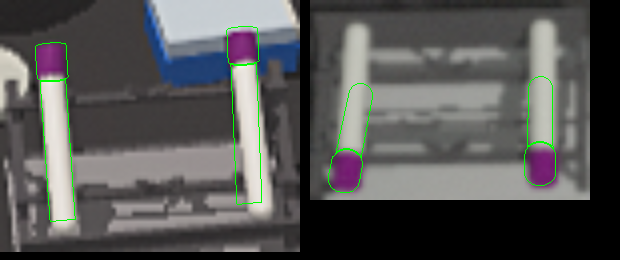

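Run:
```python
from fit import *
from scipy.optimize import least_squares
ims={n:cv2.imread(f"pics/{n}0.png")[:,:,::-1].astype(int) for n in("scene","top")}
# purple-cap centroids -> triangulate (cap mid at +62.5 on axis); round ends from top crop
win={'A':dict(scene=(254,152,14,14),top=(194,204,14,18)),'B':dict(scene=(302,150,16,12),top=(242,203,14,18)),'T':dict(scene=(170,195,16,18),top=(320,180,16,14))}
pts={}
for k,w in win.items():
  obs={}
  for n,(x,y,a,b) in w.items():
    c=ims[n][y:y+b,x:x+a]; wt=np.clip(np.minimum(c[...,0],c[...,2])-c[...,1]-8,0,60)
    if n=='scene' and k=='B': wt=np.where(c[...,0]>c[...,2]-25,wt,0)
    Y,X=np.mgrid[y:y+b,x:x+a]; obs[n]=np.array([(wt*X).sum(),(wt*Y).sum()])/wt.sum()
  r=least_squares(lambda P:np.concatenate([proj(n,P[None])[0]-obs[n] for n in obs]),[.5,0,.1])
  pts[k]=r.x;print(k,{n:np.round(o,1).tolist() for n,o in obs.items()},np.round(r.x,4),"res",np.round(r.fun,2))
d=pts['B']-pts['A'];print("sep",np.linalg.norm(d),"yawY",np.arctan2(d[1],d[0]))
# round-end tips in top crop vs nominal bed
for p in ([.5506,.0935,.1,3.147,.5236],):
  R,o=frame(p)
  for y in(-75,75):
    for n in info: print(y,n,"cap",np.round(proj(n,(R@[.0625,y/1000,0]+o)[None])[0],1),"tip",np.round(proj(n,(R@[-.070,y/1000,0]+o)[None])[0],1))
```

```text
A {'scene': [259.9, 159.5], 'top': [199.0, 212.5]} [0.4908 0.0954 0.1251] res [24.13 -1.76 23.84  1.63]
B {'scene': [307.8, 156.2], 'top': [247.9, 211.5]} [0.5037 0.0916 0.136 ] res [-24.34   1.76 -24.17  -1.63]
T {'scene': [177.1, 203.7], 'top': [329.8, 186.8]} [ 0.5748 -0.2481  0.0425] res [-0.51 -0.01 -0.54  0.03]
sep 0.01730768683697848 yawY -0.2900347476329285
-75 scene cap [307.5 155.7] tip [312.6 196.9]
-75 top cap [199.1 212.8] tip [201.2 177.4]
75 scene cap [259.6 159.3] tip [263.6 200.8]
75 top cap [247.7 211.8] tip [247.5 176.4]
```

The caps' pixels match a bed at (0.5506, 0.0935, 0.100), yaw 3.147 and 30° to within 0.5 px. The tube is at (0.5555, -0.1886, ~0.044), yaw -1.27. Place 1, the centre, is empty. The moves keep the tool vertical, so I'll grip level, 8 mm towards the round end. The upper notch will then turn the tube in the fingers to the slope's angle.

Emit:
step_arm:
  moves:
    - [-0.031, 0, -0.018, 0, 0]
    - [-0.031, 0, -0.018, 0, 0]
    - [-0.031, 0, -0.018, 0, 0]
    - [-0.031, 0, -0.018, 0, 0]
    - [-0.031, 0, -0.018, 0, 0]
    - [-0.031, 0, -0.018, 0, 0]
    - [-0.031, 0, -0.018, 0, 0]
    - [-0.031, 0, -0.018, 0, 0]
    - [-0.031, 0, -0.018, 0, 0]
    - [-0.031, 0, -0.018, 0, 0]
    - [-0.031, 0, -0.018, 0, 0]
    - [-0.031, 0, -0.018, 0, 0]
    - [-0.031, 0, -0.018, 0, 0]
    - [-0.026, 0, -0.022, 0, 0]

```text
t: 1.85
position: [0.5541, -0.18, 0.2418]
tool_rot: [-0.15, 0.691, -0.691, 0.15]
ft_force: [-0.0, 0.1, -0.2]
grip_width: 0.0853
```

Emit:
step_arm:
  moves:
    - [0, 0, 0, -9, 0]
    - [0, 0, 0, -9, 0]
    - [0, 0, 0, -9, 0]
    - [0, 0, 0, -9, 0]
    - [0, 0, 0, -9, 0]
    - [0, 0, 0, -9, 0]
    - [0, 0, 0, -9, 0]
    - [0, 0, 0, -9, 0]
    - [0, 0, 0, -9, 0.3]
    - [0, 0, 0, -1.7, 0.3]
    - [0, 0, 0, 0, 0.3]

```text
t: 3.22
position: [0.5534, -0.1811, 0.242]
tool_rot: [0.569, -0.421, 0.42, -0.569]
ft_force: [-0.2, 0.3, 0.2]
grip_width: 0.0596
```

Emit:
step_arm:
  moves:
    - [0, 0.03, 0, 0, 0.3]
    - [0, 0.03, 0, 0, 0.3]
    - [0, 0.03, 0, 0, 0.3]
    - [0, 0.03, 0, 0, 0.3]
    - [0, 0.03, 0, 0, 0.3]
    - [0, 0.025, 0, 0, 0.3]
    - [0, 0.02, 0, 0, 0.3]
    - [0, 0.01, 0, 0, 0.3]
    - [0, 0, 0, 0, 0.3]
    - [0, 0, 0, 0, 0.3]

```text
t: 4.47
position: [0.5545, -0.1813, 0.0382]
tool_rot: [-0.569, 0.419, -0.421, 0.569]
ft_force: [0.2, -0.2, -0.7]
grip_width: 0.0595
```

Run:
```python
from cell import readout,cams
import cv2,numpy as np
a=cams.read_camera("scene")[165:235,160:245,::-1];b=cams.read_camera("top")[165:235,270:355,::-1]
cv2.imwrite("pics/grasp.png",cv2.resize(np.hstack([a,b]),None,fx=4,fy=4,interpolation=2))
print(readout.observe()["ft_force"])
```

```text
[0.42240641 0.71701391 0.36735609]
```

View pics/grasp.png

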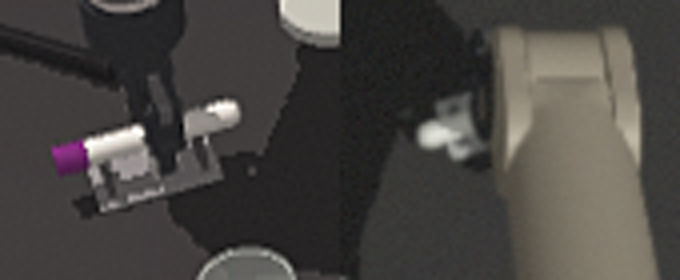

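The fingers straddle the tube between the notches (scene about 200,198), with nothing touched. I close and lift.

Emit:
step_arm:
  moves:
    - [0, 0, 0, 0, 0.6]
    - [0, 0, 0, 0, 1]
    - [0, 0, 0, 0, 1]
    - [0, 0, 0, 0, 1]
    - [0, 0, 0, 0, 1]
    - [0, 0, 0, 0, 1]

```text
t: 5.32
position: [0.5561, -0.1804, 0.0384]
tool_rot: [-0.568, 0.418, -0.421, 0.57]
ft_force: [4.5, 2.0, 3.6]
grip_width: 0.0183
```

Emit:
step_arm:
  moves:
    - [0, -0.01, 0, 0, 1]
    - [0, -0.02, 0, 0, 1]
    - [0, -0.03, 0, 0, 1]
    - [0, -0.03, 0, 0, 1]
    - [0, -0.03, 0, 0, 1]
    - [0, -0.03, 0, 0, 1]
    - [0, -0.02, 0, 0, 1]
    - [0, -0.01, 0, 0, 1]
    - [0, 0, 0, 0, 1]

```text
t: 6.45
position: [0.5534, -0.1813, 0.218]
tool_rot: [0.569, -0.42, 0.42, -0.569]
ft_force: [-0.2, -0.1, -1.1]
grip_width: 0.0181
```

Emit:
step_arm:
  moves:
    - [0, 0, 0, 9.7, 1]
    - [0, 0, 0, 9.7, 1]
    - [0, 0, 0, 9.7, 1]
    - [0, 0, 0, 9.7, 1]
    - [0, 0, 0, 9.7, 1]
    - [0, 0, 0, 9.7, 1]
    - [0, 0, 0, 9.7, 1]
    - [0, 0, 0, 9.7, 1]
    - [0, 0, 0, 9.7, 1]
    - [0, 0, 0, 9.7, 1]
    - [0, 0, 0, 9.7, 1]
    - [0, 0, 0, 0, 1]

```text
t: 7.95
position: [0.5528, -0.1809, 0.2161]
tool_rot: [-0.004, 0.707, -0.707, 0.003]
ft_force: [-0.2, 0.7, -0.1]
grip_width: 0.0182
```

Emit:
step_arm:
  moves:
    - [0, 0, -0.015, 0, 1]
    - [-0.001, 0, -0.03, 0, 1]
    - [-0.001, 0, -0.03, 0, 1]
    - [-0.001, 0, -0.03, 0, 1]
    - [-0.001, 0, -0.03, 0, 1]
    - [0, 0, -0.03, 0, 1]
    - [0, 0, -0.03, 0, 1]
    - [0, 0, -0.03, 0, 1]
    - [0, 0, -0.03, 0, 1]
    - [0, 0, -0.0195, 0, 1]
    - [0, 0, 0, 0, 1]
    - [0, 0, 0, 0, 1]

```text
t: 9.45
position: [0.5552, 0.0927, 0.2171]
tool_rot: [0.003, -0.707, 0.707, -0.003]
ft_force: [0.6, -0.9, -1.3]
grip_width: 0.0177
```

Run:
```python
from cell import readout,cams
import cv2,numpy as np
from scipy.spatial.transform import Rotation as Ro
from fit import proj,frame
a=cams.read_camera("scene")[...,::-1].copy();cv2.imwrite("pics/s_over.png",a)
o=readout.observe();R=Ro.from_quat(o["tool_rot"]).as_matrix();print(o["t"],np.round(o["position"],4),np.round(R,3).tolist(),o["ft_force"])
g=o["position"]-R[:,1]*.008
for k in (.083,-.067):print(np.round(proj("scene",(g+R[:,0]*k)[None])[0],1))
cv2.imwrite("pics/s_over_c.png",cv2.resize(a[110:220,220:350],None,fx=5,fy=5,interpolation=2))
```

```text
9.5 [0.5553 0.0922 0.2171] [[-1.0, -0.0, 0.007], [-0.007, -0.001, -1.0], [0.0, -1.0, 0.001]] [ 0.68961469  0.50517101 -0.3722381 ]
[282.8 128.7]
[290.1 161.9]
```

View pics/s_over_c.png

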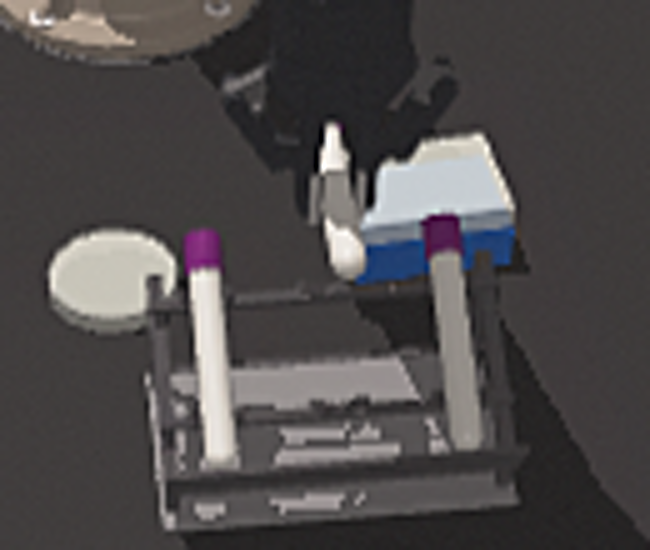

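The tube is held level as predicted: the round end is at scene (289.6,162.4) against a predicted (290.1,161.9), with the cap towards the robot. I descend over the empty place.

Emit:
step_arm:
  moves:
    - [0, 0.01, -0.001, 0, 1]
    - [0, 0.02, 0, 0, 1]
    - [0, 0.025, 0, 0, 1]
    - [0, 0.02, 0, 0, 1]
    - [0, 0.012, 0, 0, 1]
    - [0, 0.005, 0, 0, 1]
    - [0, 0.003, 0, 0, 1]
    - [0, 0, 0, 0, 1]

```text
t: 10.5
position: [0.5558, 0.0945, 0.1227]
tool_rot: [-0.003, 0.707, -0.707, 0.003]
ft_force: [0.9, 0.0, -0.5]
grip_width: 0.0182
```

Emit:
step_arm:
  moves:
    - [0, 0.002, 0, 0, 1]
    - [0, 0.002, 0, 0, 1]
    - [0, 0.002, 0, 0, 1]
    - [0, 0.002, 0, 0, 1]

```text
t: 11.0
position: [0.5556, 0.0947, 0.1144]
tool_rot: [-0.003, 0.707, -0.707, 0.003]
ft_force: [-0.6, 2.1, 3.6]
grip_width: 0.0179
```

Emit:
step_arm:
  moves:
    - [0, 0.002, 0, 0, 1]
    - [0, 0.002, 0, 0, 1]
    - [0, 0.002, 0, 0, 1]

```text
t: 11.38
position: [0.5564, 0.0957, 0.1099]
tool_rot: [-0.002, 0.708, -0.707, 0.004]
ft_force: [-0.8, 2.2, 8.4]
grip_width: 0.0181
```

Contact came at the expected height and the force is moderate. I continue down.

Emit:
step_arm:
  moves:
    - [0, 0.002, -0.001, 0, 1]
    - [0, 0.002, 0, 0, 1]
    - [0, 0.002, 0, 0, 1]
    - [0, 0.002, 0, 0, 1]

```text
t: 11.88
position: [0.5576, 0.0961, 0.1025]
tool_rot: [-0.001, 0.707, -0.707, 0.004]
ft_force: [0.7, 0.3, 7.2]
grip_width: 0.0184
```

Run:
```python
from cell import readout,cams
import cv2,numpy as np
a=cams.read_camera("scene")[...,::-1].copy()
cv2.imwrite("pics/tilt1.png",cv2.resize(a[130:220,240:330],None,fx=6,fy=6,interpolation=2))
```

```text
(no output)
```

View pics/tilt1.png

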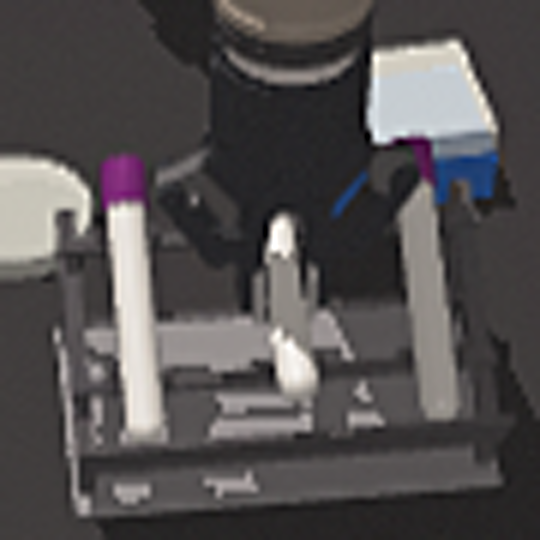

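The tube is tilting in the fingers: its round end is now near scene (290,195), and the neighbours have not moved. I continue.

Emit:
step_arm:
  moves:
    - [0, 0.002, 0, 0, 1]
    - [0, 0.002, 0, 0, 1]
    - [0, 0.002, 0, 0, 1]
    - [0, 0.002, 0, 0, 1]

```text
t: 12.42
position: [0.5578, 0.0961, 0.0946]
tool_rot: [-0.001, 0.707, -0.707, 0.005]
ft_force: [1.6, 0.2, 10.4]
grip_width: 0.0183
```

Emit:
step_arm:
  moves:
    - [0, 0.002, 0, 0, 1]
    - [0, 0.002, 0, 0, 1]

```text
t: 12.68
position: [0.5578, 0.0962, 0.0907]
tool_rot: [-0.001, 0.707, -0.707, 0.005]
ft_force: [0.0, 0.2, 13.0]
grip_width: 0.0181
```

Emit:
step_arm:
  moves:
    - [0, 0.001, 0, 0, 1]
    - [0, 0.001, 0, 0, 1]
    - [0, 0, 0, 0, 1]

```text
t: 13.05
position: [0.5577, 0.0961, 0.0889]
tool_rot: [-0.001, 0.707, -0.707, 0.004]
ft_force: [-0.1, -0.2, 13.1]
grip_width: 0.0181
```

Emit:
step_arm:
  moves:
    - [0, 0.001, 0, 0, 1]
    - [0, 0.001, 0, 0, 1]

```text
t: 13.3
position: [0.5577, 0.0962, 0.087]
tool_rot: [-0.001, 0.707, -0.707, 0.004]
ft_force: [-0.1, -0.5, 10.5]
grip_width: 0.0183
```

Emit:
step_arm:
  moves:
    - [0, 0.001, 0, 0, 1]
    - [0, 0.001, 0, 0, 1]

```text
t: 13.55
position: [0.558, 0.096, 0.0856]
tool_rot: [-0.001, 0.707, -0.707, 0.004]
ft_force: [-2.1, -1.2, 18.5]
grip_width: 0.0181
```

Run:
```python
from cell import readout,cams
import cv2,numpy as np
from fit import proj,frame
a=cams.read_camera("scene")[...,::-1].copy();b=cams.read_camera("top")[...,::-1]
print(readout.observe()["position"],readout.observe()["ft_force"])
R,o=frame([.5506,.0945,.1,3.147,.5236])
for x in (-.075,-.065,.0625):print(np.round(proj("scene",(R@[x,0,0]+o)[None])[0],1),end="")
cv2.imwrite("pics/tilt2.png",cv2.resize(a[140:220,245:325],None,fx=7,fy=7,interpolation=2))
```

```text
[0.55810169 0.09602233 0.08559032] [-1.11083038 -0.08721908 16.64422919]
[288.7 200.4][288.3 197.2][283.9 157.5]
```

View pics/tilt2.png

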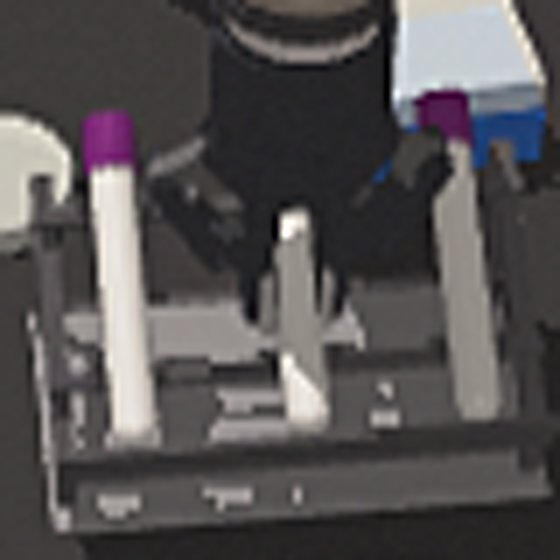

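The round end now reaches about scene (289,200.7), in line with the neighbours' lower ends and with the predicted (288.7,200.4). I press slightly to confirm it is seated in both notches.

Emit:
step_arm:
  moves:
    - [0, 0.001, 0, 0, 1]
    - [0, 0, 0, 0, 1]

```text
t: 13.9
position: [0.5585, 0.0959, 0.0852]
tool_rot: [-0.0, 0.707, -0.707, 0.005]
ft_force: [-1.5, -0.5, 18.6]
grip_width: 0.018
```

Emit:
step_arm:
  moves:
    - [0, 0.001, 0, 0, 1]
    - [0, 0, 0, 0, 1]

```text
t: 14.15
position: [0.5588, 0.0959, 0.0849]
tool_rot: [0.0, 0.707, -0.707, 0.005]
ft_force: [-3.4, 0.2, 23.7]
grip_width: 0.0178
```

The arm has stopped following the command and the force is rising, so the tube is seated in both notches. I ease the preload, open part way and go straight up.

Emit:
step_arm:
  moves:
    - [0, -0.001, 0, 0, 1]
    - [0, -0.001, 0, 0, 1]
    - [0, 0, 0, 0, 0.7]
    - [0, 0, 0, 0, 0.5]
    - [0, 0, 0, 0, 0.4]
    - [0, 0, 0, 0, 0.4]
    - [0, 0, 0, 0, 0.4]
    - [0, 0, 0, 0, 0.4]

```text
t: 15.15
position: [0.5554, 0.0954, 0.0822]
tool_rot: [0.003, -0.707, 0.707, -0.003]
ft_force: [-0.0, 0.4, 0.2]
grip_width: 0.0512
```

Emit:
step_arm:
  moves:
    - [0, -0.005, 0, 0, 0.4]
    - [0, -0.01, 0, 0, 0.4]
    - [0, -0.02, 0, 0, 0.4]
    - [0, -0.03, 0, 0, 0.4]
    - [0, -0.03, 0, 0, 0.4]
    - [0, -0.03, 0, 0, 0.4]
    - [0, -0.03, 0, 0, 0.4]
    - [0, -0.02, 0, 0, 0.4]
    - [0, 0, -0.04, 0, 0.4]
    - [0, 0, -0.05, 0, 0.4]
    - [0, 0, -0.05, 0, 0.4]
    - [0, 0, -0.05, 0, 0.4]
    - [0, 0, 0, 0, 0.4]

```text
t: 16.77
position: [0.5518, 0.2915, 0.2581]
tool_rot: [-0.006, 0.708, -0.706, 0.006]
ft_force: [-1.1, -0.3, 0.2]
grip_width: 0.051
```

Run:
```python
from cell import readout,cams
import cv2,numpy as np
from fit import proj,frame
a=cams.read_camera("scene")[...,::-1];b=cams.read_camera("top")[...,::-1]
print(readout.observe()["t"],readout.observe()["ft_force"])
R,o=frame([.5506,.0935,.1,3.147,.5236])
for n in("scene","top"):print(n,[np.round(proj(n,(R@[x,0,0]+o)[None])[0],1).tolist() for x in (-.075,.0625,.075)])
c=np.hstack([a[140:215,245:325],b[165:240,185:265]])
cv2.imwrite("pics/end.png",cv2.resize(c,None,fx=5,fy=5,interpolation=2))
cv2.imwrite("pics/end_full.png",b)
```

```text
16.875 [ 0.54356283 -0.51041859 -0.30435862]
scene [[288.3, 200.4], [283.6, 157.5], [283.2, 153.7]]
top [[224.4, 175.6], [223.4, 212.3], [223.3, 215.8]]
```

View pics/end.png

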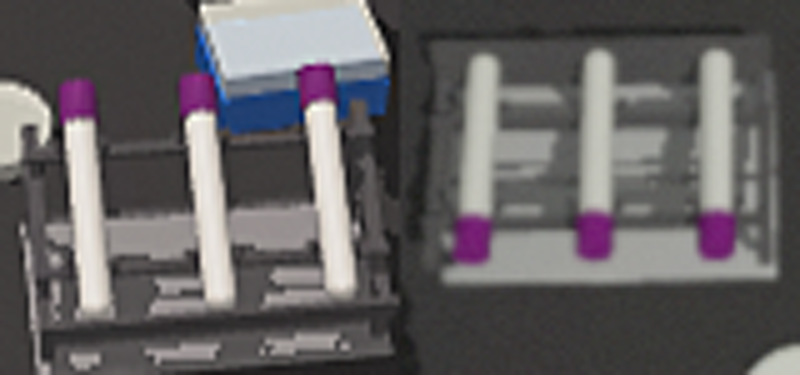

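The tube lies in the central place, parallel to its neighbours and level with them at both ends, cap up. Its cap is centred near scene (284.5,159) and top (223.8,212), against a predicted (283.6,157.5) and (223.4,212.3). The arm is clear, so I hand in.

```bash
python3 -c "
from cell import finish_job
print(finish_job())"
```

```text
the job is handed in; nothing more can be done
None
```

The purple-capped tube now lies in the central, empty place of the rest, cap at the upper end. I handed the job in at about 17 s of the 35 s allowed.

**How it was done:** I gripped the tube level, 8 mm towards its round end, and brought it over the place still level. The moves only allow a vertical tool, so it did not come down at the slope's angle from the start, as the task asks. Pressing it gently onto the upper notch turned it in the fingers to the slope. I let go only once the arm stopped following the command and the force had risen to about 24 N.

**Last checks:** Both views show the tube parallel to its neighbours and level with them at both ends. Its cap is within about 2 px (roughly 5 mm) of the predicted position. In the end crop neither neighbour has visibly moved. The arm is clear, with wrist force near zero.

**What disagreed or went unchecked:**
- The automatic image fit of the bed was unreliable, because grey plates were mistaken for the white tubes. I used the stated 100 mm height and 30° slope instead, which matched the caps' pixels in both views to about 0.5 px.
- The tube's height measured 41–44 mm against the stated 45 mm.
- Seating came about 3 mm lower than I had calculated, probably because the tube slid a little in the fingers.
- I did not look closely at the bystanders outside the crop at the end, but the moves gave no sign of hitting one.

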